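# Free the ice shaver's blade slide at its cam and push it home

### The arm

A 6-joint arm with a two-finger parallel gripper is mounted at the origin on the work surface. World frame = base frame: x ahead of the robot, y to its left, z up, the work surface at z = 0. Lengths are in m, angles in degrees, forces in N, time in s.
With the tool pointing down it reaches from about 0.4 to 0.825 m from the base axis. Payload 7 kg.
Tool frame: the origin (TCP) lies at the centre of the arm's flange, where the gripper is bolted on; the fingertips stand 178 mm ahead of it and the grasp point (between the pads) lies 159 mm ahead of it (r.tips_ahead is the z of the fingertips in the tool frame, in m); z points along the fingers, y is the line along which they close (so a half turn about z gives the same grasp; the last joint's range is limited). The gripper opens to 88 mm and grips with 3 to 60 N. Pads are 19 mm wide; open, the fingers measure 130 mm over their backs; the gripper's body (78 mm by 193 mm) begins 47 mm behind the grasp point.
Start: joints at [92.137, 20.546, 0.682, 0, -70.136, -16.507], TCP at [0.168, 0.654, 0.405] pointing down, gripper open.
Joint ranges: [-176.03, 176.03], [-82.01, 121.73], [-58.28, 71.71], [-173.87, 95.51], [-174.79, -0.11], [-173.66, 173.66]. Speed limits (degrees/s): [136.94, 136.94, 172.46, 180, 180, 180].

### API

Orientations are given as [roll, pitch, yaw] about the fixed x, y, z axes, in that order (R = Rz(yaw) Ry(pitch) Rx(roll)).
In Python, from plant import r gives the robot as it stands. The module is installed in compiled form; this text tells all that it offers.
- The arm moves only by the shell command python3 -m pendant 'ROWS' [FORCE]. ROWS is JSON, a list that holds one entry, the list of rows, each a list of 7 numbers: the shift along the tool's x, y, z in m, then the turn, a rotation vector about the tool's x, y, z in degrees, then the gripper command: -1 is shut, 1 is fully open, values between are in proportion. A call has 1 to 5 rows; each row is the pose to reach, as a shift and turn from the pose commanded when the call began, along the tool's axes at that moment; what a row does not reach only later rows make up. A row lasts 1/10 s, in which the tool goes at most 50 mm and 8.59 degrees, less where a joint would pass 70% of its speed; a pose out of reach is approached as far as the arm can. A call with a gripper value outside its range is refused whole. The fingers move at their own pace and stop on an object; FORCE is the grip in N (left out, the last holds). Time passes only in rows, so rows that repeat a pose let the fingers close. It gives the time, the measured TCP pose, the force, the opening and the grip force at its end, in the units of the state.
- r.get_state(): the state, without advancing time (a new reading comes with each control period).
- r.capture(name): name is "scene" or "top" or "wrist"; returns the picture (384x512x3 uint8, red, green, blue); there is no depth.
- r.camera_params(name): a dict with "fx", "fy", "cx", "cy" (pixels), "R" (3x3) and "t" (3): a world point X has camera coordinates R X + t. Camera axes: x right, y down, z forward; pixel columns grow to the right and rows downward; lengths in m; the calibration is good to about 2 mm. A picture is of the moment at which its call begins: read the wrist's pose just before it. camera_params takes no time and is no camera call; for the wrist camera it gives the pose at the moment of the call.
- r.close_job(): hands the job in; it is judged then, once.
The state is a dict: "time_s": time; "joints": joint angles; "qd": joint speeds; "joint_torque": joint torques, N m; "tcp_pos": TCP position; "eef_rot": TCP orientation; "contact_force": force on the tool from outside, world axes, zero at the start; "moment": the same for the moment, N m; "gripper_width": finger opening in m; "gripper_force": force on a finger pad.
Only numpy, scipy, OpenCV 4.12 (cv2) and the standard library are available. Lean on these libraries where they do the work, as an engineer would, in place of code of your own. Each camera call takes 0.05 s, during which the arm holds its last target. There are 200 camera calls.

### The job

Get the ice shaver's blade unit ready: first push the cam lever round by its post until the cam is at its low point, with the lever pointing straight away from the slide, and only then push the blade slide forward by its upright plate until it is fully home against the two stop lugs. Just push with the fingertips, never force the slide against the cam, let go at the end, and leave the cups, the syrup jar and the scoop where they stand.

Things in the scene. Friction and masses are not known exactly. Their poses are not given: they have to be found in the camera images.
- shaver_base: Fixed blade unit of an ice shaver: white casting 270 x 140 mm, top 18 mm above the table, in a teal drip tray 320 x 210 mm, rim 24 mm high, both centred 12 mm behind the origin (at table level). Own +x: the slide's forward way, roughly away from the robot; z up. Two stop lugs, 12 x 18 x 20 mm high, stand on the casting at x 27 to 39 mm, y +-58 mm; 12 mm high rails guide the slide.
- cam_axis (a point): Point on the cam's vertical axis, 40 mm above the table, at x = 45 mm, y = 0 of the shaver base. The cam is a steel disc, 60 mm in diameter, 20 to 37 mm above the table, its centre 14 mm off the axis towards the lever: the rim is 16 mm from the axis at the low point, 44 mm at the high point, below the lever. Hub: 24 mm in diameter, up to 50 mm above the table.
- cam_post (a point): Top centre of the upright steel post on the cam's lever, 95 mm above the table, 70 mm from the cam's axis. Post: 14 mm in diameter, free from 49 to 95 mm above the table. Flat lever: 16 mm wide, 42 to 49 mm above the table, from the hub to 7 mm past the post's centre; it sweeps over the slide's body, not its plate. About 5 N at the post turns the cam; it stays where left.
- cam (a joint): Turn of the cam, rad, counter-clockwise from above positive; starts within -1.7 to 1.7. At 0 lever and high point face the slide (-x of the base). At +3.14 and equally -3.14 the lever points straight forward (+x) and the low point faces the slide; within about 0.4 rad of that the slide can go home. Either way round will do. End stops at +-3.9, past the low point.
- push_plate (a point): Centre of the rear face of the slide's upright push plate, 58 mm above the table; the face looks to -x of the shaver base. The plate is dark steel, 74 mm wide (along y), 10 mm thick, from 20 to 76 mm above the table. The point moves with the slide.
- slide (a joint): Travel of the blade slide, m, along +x of the base: 0 fully back, 0.040 fully home (ends of its cross bar on the two lugs); starts at 0 to 0.006. Dark steel block 80 x 60 mm, 19 to 37 mm above the table; nose 58 mm behind the cam's axis at 0. About 3 N moves it; it stays where left. Unless the cam is near its low point its rim stops the nose, at travels from 0.014 up.
- cup_a: Empty white paper cup, 76 mm across the rim, 85 mm high, upright beside the drip tray. Origin: centre of its underside. Light; to be left alone.
- cup_b: Another such paper cup, same size and origin. To be left alone.
- syrup: Amber syrup jar with a white cap, 58 mm in diameter, 115 mm high, upright beside the tray. Origin: centre of its underside. To be left alone.
- scoop: Aluminium ice scoop lying beside the tray, about 185 mm long along its x (handle to -x), 55 mm wide, 28 mm high. Origin: on the table under the place where handle and bowl meet. To be left alone.

How it is judged (in metres and radians):
On the way, in this order (a step that is already met when the one before it is completed fails the run):
1. the cam is at its low point (within 0.4 rad) while the slide is still back ((value of joint cam between 2.742 and 3.542 rad or value of joint cam between -3.542 and -2.742 rad) and value of joint slide below 0.013 m), for 0.2 s.
2. the slide is fully home (value of joint slide above 0.038 m), for 0.2 s.
At the end, for the whole second after the job is handed in: The slide is fully home (within 2 mm) and at rest, the cam is at its low point (within 0.45 rad), and cups, jar and scoop stand upright within 20 mm of where they were (value of joint slide above 0.038 m and (value of joint cam between 2.692 and 3.592 rad or value of joint cam between -3.592 and -2.692 rad) and velocity of joint slide between -0.005 and 0.005 m/s and angle between each of cup_a, cup_b, syrup, scoop's own z axis and vertical below 0.2 rad and distance of each of cup_a, cup_b, syrup, scoop from where it was at the start of the episode below 0.02 m); the robot touches nothing.
It fails at once if the slide is pushed forward before the cam has been turned to its low point (value of joint slide above 0.013 m and not (value of joint cam between 2.622 and 3.662 rad or value of joint cam between -3.662 and -2.622 rad)).
It fails at once if the slide is forced against the cam (contact force between slide and cam above 15 N).
It fails at once if a cup, the syrup jar or the scoop is moved or lifted (distance of any of cup_a, cup_b, syrup, scoop from where it was at the start of the episode above 0.02 m).
It also fails if it takes over 51 s, if anything falls off the work surface, if the arm or the gripper's body presses on something with over 40 N, if the wrist force passes 120 N, or if a joint passes its speed limit or range.

## Working session

There is one attempt and no reset: what is moved stays moved. The work goes in short steps, Python scripts to look and compute and a shell command to move; the robot and the scene stay as the last step left them, time stands still between calls to the robot, and variables do not carry over. Pictures are saved under pics/ and viewed, at most 10 in all, crops included, and the job is handed in when it is done.

```bash
mkdir -p pics; python3 - <<'E'
from plant import r
import cv2,numpy as np
for n in("scene","top"):
    im=r.capture(n);cv2.imwrite(f"pics/{n}0.png",im[:,:,::-1])
    p=r.camera_params(n);print(n,{k:np.round(v,4).tolist() for k,v in p.items()})
s=r.get_state();print(s)
E
```

```text
scene {'fx': 447.4203, 'fy': 447.4203, 'cx': 255.3147, 'cy': 182.4111, 'R': [[-0.5131, 0.8583, -0.0102], [0.5577, 0.3243, -0.7641], [-0.6525, -0.3978, -0.645]], 't': [0.2628, -0.2653, 1.3602]}
top {'fx': 377.3928, 'fy': 377.3928, 'cx': 269.1834, 'cy': 192.4942, 'R': [[-0.0247, -0.9995, 0.0196], [-0.988, 0.0214, -0.1528], [0.1523, -0.0232, -0.9881]], 't': [0.0363, 0.556, 0.8892]}
{'time_s': 0.1, 'joints': array([ 9.21384292e+01,  2.05887153e+01,  6.41062692e-01, -1.63630616e-02,
       -7.01355806e+01, -1.65060460e+01]), 'qd': array([-0.02654458, -0.11781515,  0.0268496 ,  0.0328908 , -0.05919043,
       -0.07532281]), 'joint_torque': array([-1.84630233e-03, -5.84167850e+01,  2.93751276e+01,  7.01544240e+00,
        1.02132914e-02, -5.56771636e-05]), 'tcp_pos': array([0.16746935, 0.65373828, 0.40382037]), 'eef_rot': array([ 1.79915826e+02, -8.90062261e-03, -1.43731815e+01]), 'contact_force': array([ 0.89269095,  1.05487801, -0.94499631]), 'moment': array([-0.05578597,  0.0355499 ,  0.02486251]), 'gripper_force': 0.0, 'gripper_width': 0.08791164483674013}
```

View pics/scene0.png

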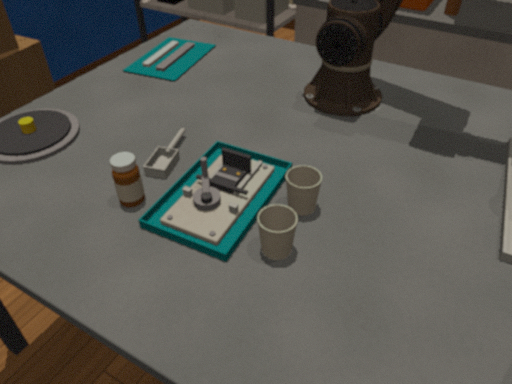

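View pics/top0.png

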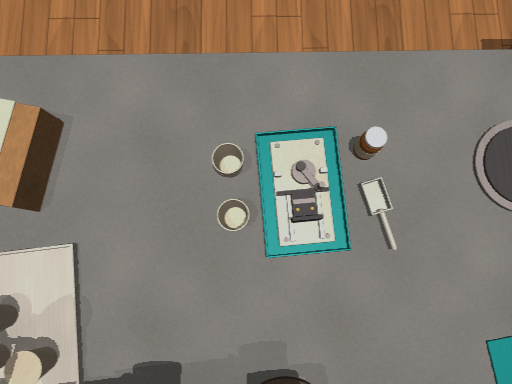

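The scene and top pictures show the tray at about (303,192) in the top view. The hub is near (302,168), and the lever points back and right to a post near (320,186). The slide plate is at about (306,218). The cups are on the left (+y), with the jar and scoop on the right.

```bash
cat > h.py <<'E'
import cv2,numpy as np
from plant import r
def cast(p,uv,z):
    uv=np.atleast_2d(np.asarray(uv,float));R,t=np.array(p["R"]),np.array(p["t"])
    d=np.c_[(uv[:,0]-p["cx"])/p["fx"],(uv[:,1]-p["cy"])/p["fy"],np.ones(len(uv))]@R
    c=-R.T@t; return c+d*((z-c[2])/d[:,2])[:,None]
def proj(p,X):
    q=np.atleast_2d(X)@np.array(p["R"]).T+np.array(p["t"]);return np.c_[p["fx"]*q[:,0]/q[:,2]+p["cx"],p["fy"]*q[:,1]/q[:,2]+p["cy"]]
def crop(im,x,y,w,h,k,name): cv2.imwrite(name,cv2.resize(im[y:y+h,x:x+w,::-1],None,fx=k,fy=k,interpolation=cv2.INTER_CUBIC))
E
python3 - <<'E'
from h import *
for n,roi in(("top",(220,100,150,180)),("scene",(120,120,200,150))):
    im=cv2.imread(f"pics/{n}0.png");p=r.camera_params(n)
    hsv=cv2.cvtColor(im,cv2.COLOR_BGR2HSV)
    m=cv2.inRange(hsv,(80,120,40),(100,255,255));k=np.zeros_like(m);x,y,w,h=roi;k[y:y+h,x:x+w]=255;m&=k
    c=max(cv2.findContours(m,0,1)[0],key=cv2.contourArea)
    W=cast(p,c[:,0,:],0.022)[:,:2].astype(np.float32)
    rc=cv2.minAreaRect(W*1000);print(n,rc)
im=cv2.imread("pics/top0.png")[:,:,::-1]
crop(im,250,120,110,140,5,"pics/topc.png") if 0 else crop(im,255,135,90,100,6,"pics/topc.png")
E
```

```text
top ((565.1507568359375, -59.51176452636719), (319.9068908691406, 210.47686767578125), 3.820340871810913)
scene ((574.0667114257812, -52.72216033935547), (332.9266662597656, 217.31094360351562), 3.865553855895996)
```

View pics/topc.png

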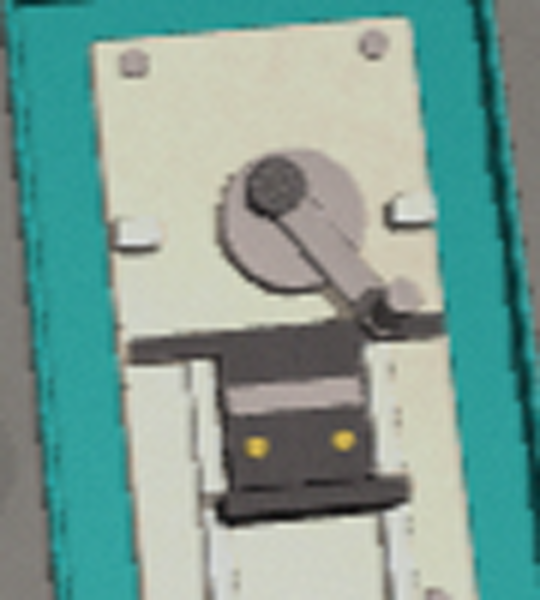

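The crop shows the hub at crop (275,186), the post top at (404,292), and the plate's rear edge at about row 515. In the full image, the hub is at (300.8,166) and the post at (322.3,183.7).

```bash
cat >> h.py <<'E'
yaw=np.radians(3.82);Rb=np.array([[np.cos(yaw),-np.sin(yaw)],[np.sin(yaw),np.cos(yaw)]])
O=np.array([.5651,-.0595])+Rb@[.012,0]
def w2b(X): return (np.asarray(X)[...,:2]-O)@Rb
def b2w(b): return O+Rb@np.asarray(b)
def tool(X,z):  # shift in tool axes to bring tips centre to world XY, tip height z
    from scipy.spatial.transform import Rotation as Ro
    s=r.get_state();T=Ro.from_euler("xyz",s["eef_rot"],degrees=True)
    return T.inv().apply(np.array([X[0],X[1],z+r.tips_ahead])-s["tcp_pos"])
E
python3 - <<'E'
from h import *
p=r.camera_params("top");print("O",O)
hub=cast(p,(300.8,166),.050);post=cast(p,(322.3,183.7),.095)
f=lambda u,v:(255+u/6,135+v/6)
print("hub",hub,w2b(hub));print("post",post,w2b(post))
d=w2b(post)-[.045,0];print("r",np.hypot(*d[0]),"cam",np.arctan2(-d[0,1],-d[0,0]))
for q in [(222,497),(408,480)]: # plate top rear edge approx
    a=cast(p,f(*q),.076);print("plate",a,w2b(a))
L=[cast(p,f(*q),.038) for q in[(137,232),(408,210)]];print("lugs",[w2b(a) for a in L])
for n,uv,z in[("cupA",(228,153),.085),("cupB",(233,213),.085),("jar",(376,137),.115),("scoop",(376,193),.02)]:
    a=cast(p,uv,z);print(n,a,w2b(a))
for b in range(40,181,20):
    a=np.radians(b);print(b,b2w([.045-.07*np.cos(a),-.07*np.sin(a)]))
E
```

```text
O [ 0.57707334 -0.05870053]
hub [[ 0.62030007 -0.05647081  0.05      ]] [[ 0.04327924 -0.00065509]]
post [[ 0.56676401 -0.10032175  0.095     ]] [[-0.01305932 -0.04084191]]
r 0.07098553899232432 cam 0.613038575504394
plate [[ 0.48998434 -0.02811714  0.076     ]] [[-0.08485798  0.0363175 ]]
plate [[ 0.49499656 -0.10168321  0.076     ]] [[-0.08475803 -0.03741904]]
lugs [array([[0.03137354, 0.05719563]]), array([[ 0.03081826, -0.05672037]])]
cupA [[0.6476881  0.12032963 0.085     ]] [[0.08238526 0.1739279 ]]
cupB [[0.50366601 0.10986845 0.085     ]] [[-0.0620138   0.17308503]]
jar [[ 0.67147792 -0.22811791  0.115     ]] [[ 0.08290788 -0.17533042]]
scoop [[ 0.55299191 -0.24865697  0.02      ]] [[-0.03668325 -0.18793005]]
40 [ 0.57146706 -0.10417019]
60 [ 0.59108988 -0.1185214 ]
80 [ 0.6144377  -0.12529574]
100 [ 0.63869443 -0.1236761 ]
120 [ 0.66093436 -0.11385785]
140 [ 0.67847501 -0.09702521]
160 [ 0.68920073 -0.07520845]
180 [ 0.69181784 -0.05103898]
```

Everything agrees: tray 320x210 mm, lever radius 71 mm, plate width 74 mm, lugs at x≈31 and y≈±57 mm. The cam is at about +0.61 rad. I'll cage the post loosely between the fingers and carry it round counter-clockwise, so first I'll go above it.

```bash
cat > go.py <<'E'
import sys
from h import *
from scipy.spatial.transform import Rotation as Ro
# args: x y tipz yaw -> shift / turn in current tool axes
x,y,z,yw=map(float,sys.argv[1:5]);s=r.get_state()
T=Ro.from_euler("xyz",s["eef_rot"],degrees=True);G=Ro.from_euler("xyz",[180,0,yw],degrees=True)
print("t",round(s["time_s"],2),"tip",np.round(s["tcp_pos"]+T.apply([0,0,r.tips_ahead]),4),"rot",np.round(s["eef_rot"],1),"F",np.round(s["contact_force"],1),"w",round(s["gripper_width"],3),"q6",round(s["joints"][5],1))
print("shift",np.round(T.inv().apply(np.array([x,y,z+r.tips_ahead])-s["tcp_pos"]),4),"turn",np.round((T.inv()*G).as_rotvec(degrees=True),1))
E
python3 go.py .567 -.100 .227 -141
```

```text
t 0.1 tip [0.1674 0.6535 0.2257] rot [179.9  -0.  -14.4] F [ 0.9  1.1 -0.9] w 0.088 q6 -16.5
shift [ 5.741e-01  6.310e-01 -3.000e-04] turn [ 0.000e+00 -1.000e-01  1.266e+02]
```

```bash
python3 -m pendant '[[[0.034,0.037,0,0,0,8,-0.3],[0.067,0.074,0,0,0,16,-0.3],[0.1,0.11,0,0,0,24,-0.3],[0.134,0.148,0,0,0,32,-0.3],[0.168,0.185,0,0,0,40,-0.3]]]'; python3 go.py .567 -.100 .227 -141
```

```text
time_s: 0.6
tcp_pos: [0.2842, 0.432, 0.4044]
eef_rot: [180.0, -0.0, -54.7]
contact_force: [0.9, 1.0, 0.4]
gripper_width: 0.0535
gripper_force: 0.0
t 0.6 tip [0.2842 0.432  0.2263] rot [180.   -0.  -54.7] F [0.9 1.  0.4] w 0.053 q6 -43.1
shift [ 0.5976  0.0769 -0.0006] turn [ 0.  -0.  86.3]
```

```bash
python3 -m pendant '[[[0.05,0.006,0,0,0,8,-0.3],[0.1,0.013,0,0,0,16,-0.3],[0.15,0.019,0,0,0,24,-0.3],[0.2,0.026,0,0,0,32,-0.3],[0.248,0.032,0,0,0,40,-0.3]]]'; python3 go.py .567 -.100 .227 -141
```

```text
time_s: 1.1
tcp_pos: [0.4024, 0.2118, 0.4048]
eef_rot: [-180.0, 0.0, -94.7]
contact_force: [0.5, 1.1, 1.0]
gripper_width: 0.0309
gripper_force: 0.0
t 1.1 tip [0.4025 0.2119 0.2267] rot [-180.     0.   -94.7] F [0.5 1.1 1. ] w 0.031 q6 -57.4
shift [ 0.2974 -0.1894 -0.0004] turn [ 0.   0.  46.3]
```

```bash
python3 -m pendant '[[[0.042,-0.027,0,0,0,8,-0.3],[0.084,-0.053,0,0,0,16,-0.3],[0.126,-0.08,0,0,0,24,-0.3],[0.168,-0.107,0,0,0,32,-0.3],[0.21,-0.134,0,0,0,40,-0.3]]]'; python3 go.py .567 -.100 .227 -141
```

```text
time_s: 1.6
tcp_pos: [0.5202, -0.0078, 0.4046]
eef_rot: [180.0, 0.0, -134.7]
contact_force: [0.6, 2.1, 0.8]
gripper_width: 0.0309
gripper_force: 0.0
t 1.6 tip [ 0.5203 -0.0078  0.2265] rot [ 180.     0.  -134.7] F [0.6 2.1 0.8] w 0.031 q6 -65.5
shift [ 0.0327 -0.0981 -0.0005] turn [0.  0.  6.3]
```

```bash
python3 -m pendant '[[[0.016,-0.045,0,0,0,6,-0.2],[0.033,-0.08,0.02,0,0,6,-0.2],[0.033,-0.098,0.06,0,0,6,-0.2],[0.033,-0.098,0.09,0,0,6,-0.2],[0.033,-0.098,0.09,0,0,6,-0.2]]]'; python3 go.py .567 -.100 .065 -141; python3 - <<'E'
from h import *
p=r.camera_params("wrist");im=r.capture("wrist");cv2.imwrite("pics/w1.png",im[:,:,::-1])
print("expected post top px",proj(p,[.5668,-.1003,.095]),"hub",proj(p,[.6203,-.0565,.05]),"plate top rear corners",proj(p,[[.49,-.0281,.076],[.495,-.1017,.076]]))
E
```

```text
time_s: 2.1
tcp_pos: [0.5652, -0.0987, 0.3099]
eef_rot: [179.7, -0.4, -140.5]
contact_force: [-1.4, 0.7, -0.3]
gripper_width: 0.0353
gripper_force: 0.0
t 2.1 tip [ 0.5636 -0.0987  0.1318] rot [ 179.7   -0.4 -140.5] F [-1.4  0.7 -0.3] w 0.035 q6 -60.1
shift [-0.0011 -0.0026  0.0667] turn [ 0.3 -0.4  0.5]
expected post top px [[251.66293871 218.6287583 ]] hub [[252.1765932  273.93179068]] plate top rear corners [[389.85439914 193.20214788]
 [313.43579246 135.68983251]]
```

View pics/w1.png

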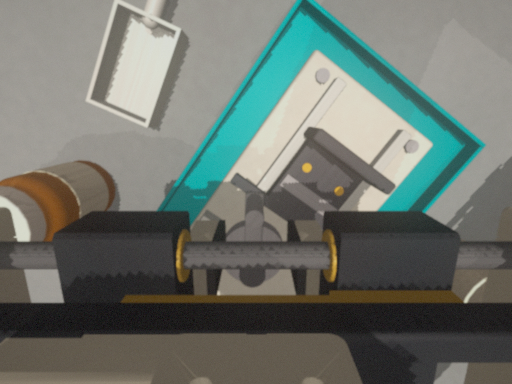

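Wrist view: the post is between the fingers at column ≈254, with its upper end near row 190. The plate corners are within about 5 px of prediction. I'll zoom in on the post before lowering.

```bash
python3 - <<'E'
from h import *
im=cv2.imread("pics/w1.png")[:,:,::-1];crop(im,200,150,110,100,6,"pics/w1c.png")
p=r.camera_params("wrist")
print(proj(p,[[.5668,-.1003,.095],[.5668,-.1003,.049],[.575,-.1003,.095],[.5668,-.092,.095]]), -np.array(p["R"]).T@p["t"])
E
```

```text
[[252.96836406 215.03528841]
 [253.3681775  197.64735214]
 [245.71664    223.39537953]
 [261.91080039 222.02042938]] [ 0.51293925 -0.14262478  0.29389568]
```

View pics/w1c.png

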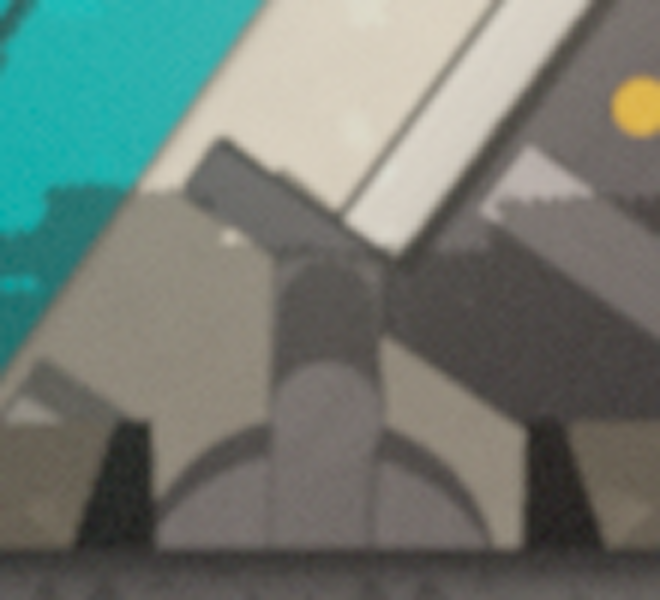

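The crop shows the post top circle centred at full-image (254.5,220) against a predicted (253,215), within about 3 mm, and centred between the pads. I'll lower the tool.

```bash
python3 go.py .567 -.100 .065 -141; python3 -m pendant '[[[-0.001,-0.001,0.03,0,0,0,-0.2],[-0.001,-0.001,0.06,0,0,0,-0.2],[-0.001,-0.001,0.07,0,0,0,-0.2],[-0.001,-0.001,0.07,0,0,0,-0.2]]]';  python3 go.py .567 -.100 .065 -141
```

```text
t 2.15 tip [ 0.5652 -0.0984  0.1347] rot [ 179.8   -0.3 -140.4] F [ 0.1 -0.2  0.6] w 0.035 q6 -60.1
shift [ 0.0002 -0.0021  0.0697] turn [ 0.2 -0.3  0.6]
time_s: 2.55
tcp_pos: [0.5683, -0.0975, 0.2451]
eef_rot: [180.0, -0.0, -140.3]
contact_force: [-0.1, 0.6, 0.3]
gripper_width: 0.035
gripper_force: 0.0
t 2.55 tip [ 0.5682 -0.0976  0.067 ] rot [ 180.    -0.  -140.3] F [-0.1  0.6  0.3] w 0.035 q6 -60.0
shift [ 0.0026 -0.0011  0.002 ] turn [ 0.  -0.   0.7]
```

```bash
cat > arc.py <<'E'
import sys,subprocess
from h import *
th=float(sys.argv[1]);a=np.radians(th);X=b2w([.045-.07*np.cos(a),-.07*np.sin(a)])
subprocess.run(["python3","go.py",str(X[0]),str(X[1]),".065",str(th-180+3.8)])
E
python3 -m pendant '[[[0.001,-0.007,0.001,0,0,-6,-0.2],[0,-0.015,0.001,0,0,-12,-0.2],[-0.002,-0.022,0.001,0,0,-18,-0.2],[-0.005,-0.0285,0.001,0,0,-24,-0.2],[-0.008,-0.035,0.001,0,0,-30,-0.2]]]'; python3 arc.py 95
```

```text
time_s: 3.05
tcp_pos: [0.5967, -0.1193, 0.2459]
eef_rot: [-180.0, 0.0, -110.1]
contact_force: [-3.1, 4.4, -0.5]
gripper_width: 0.0353
gripper_force: 2.3
t 3.05 tip [ 0.5968 -0.1192  0.0678] rot [-180.     0.  -110.1] F [-3.1  4.4 -0.5] w 0.035 q6 -27.1
shift [-0.0071 -0.0357  0.0028] turn [ -0.    0.  -28.9]
```

```bash
python3 -m pendant '[[[0.001,-0.007,0.001,0,0,-6,-0.2],[0,-0.015,0.002,0,0,-12,-0.2],[-0.002,-0.022,0.002,0,0,-18,-0.2],[-0.005,-0.0285,0.002,0,0,-24,-0.2],[-0.008,-0.0355,0.002,0,0,-30,-0.2]]]'; python3 arc.py 125
```

```text
time_s: 3.55
tcp_pos: [0.6324, -0.1247, 0.2443]
eef_rot: [180.0, -0.0, -80.1]
contact_force: [-5.6, 2.2, 2.8]
gripper_width: 0.0351
gripper_force: 2.4
t 3.55 tip [ 0.6323 -0.1247  0.0662] rot [180.   -0.  -80.1] F [-5.6  2.2  2.8] w 0.035 q6 3.7
shift [-0.0085 -0.0354  0.0012] turn [  0.   -0.  -28.9]
```

```bash
python3 -m pendant '[[[0,-0.007,0,0,0,-6,-0.2],[-0.001,-0.015,0,0,0,-12,-0.2],[-0.003,-0.022,0,0,0,-18,-0.2],[-0.006,-0.0285,0,0,0,-24,-0.2],[-0.009,-0.0355,0,0,0,-30,-0.2]]]'; python3 arc.py 155
```

```text
time_s: 4.05
tcp_pos: [0.666, -0.1101, 0.2443]
eef_rot: [179.9, -0.0, -50.1]
contact_force: [-6.5, -1.0, 1.2]
gripper_width: 0.0353
gripper_force: 2.4
t 4.05 tip [ 0.6659 -0.1102  0.0662] rot [179.9  -0.  -50.1] F [-6.5 -1.   1.2] w 0.035 q6 32.7
shift [-0.0087 -0.035   0.0011] turn [  0.1  -0.  -28.9]
```

```bash
python3 -m pendant '[[[0,-0.007,0,0,0,-6,-0.2],[-0.001,-0.015,0,0,0,-12,-0.2],[-0.003,-0.022,0,0,0,-18,-0.2],[-0.006,-0.0285,0,0,0,-24,-0.2],[-0.009,-0.0355,0,0,0,-30,-0.2]]]'; python3 arc.py 188
```

```text
time_s: 4.55
tcp_pos: [0.6877, -0.0807, 0.2442]
eef_rot: [179.9, -0.0, -20.1]
contact_force: [-4.3, -3.9, -0.4]
gripper_width: 0.0354
gripper_force: 2.4
t 4.55 tip [ 0.6877 -0.0809  0.0661] rot [179.9  -0.  -20.1] F [-4.3 -3.9 -0.4] w 0.035 q6 60.4
shift [-0.0109 -0.0379  0.0011] turn [  0.1  -0.  -31.9]
```

```bash
python3 -m pendant '[[[0,-0.008,0,0,0,-7,-0.2],[-0.002,-0.016,0,0,0,-14,-0.2],[-0.005,-0.024,0,0,0,-20,-0.2],[-0.008,-0.031,0,0,0,-26,-0.2],[-0.011,-0.038,0,0,0,-32,-0.2]]]'; python3 -m pendant '[[[0,0.005,0,0,0,0,-0.2],[0,0.008,0,0,0,0,-0.2],[0,0.008,-0.04,0,0,0,-0.2],[0,0.008,-0.08,0,0,0,-0.2],[0,0.008,-0.12,0,0,0,-0.2]]]'; python3 - <<'E'
from h import *
im=r.capture("top");cv2.imwrite("pics/top1.png",im[:,:,::-1]);crop(im,245,125,110,120,5,"pics/top1c.png")
E
python3 arc.py 180
```

```text
time_s: 5.05
tcp_pos: [0.6913, -0.0412, 0.2443]
eef_rot: [179.9, -0.1, 11.9]
contact_force: [-1.7, -5.4, -1.6]
gripper_width: 0.0348
gripper_force: 2.5
time_s: 5.55
tcp_pos: [0.6924, -0.0492, 0.3643]
eef_rot: [180.0, -0.1, 11.5]
contact_force: [0.2, -0.2, 0.3]
gripper_width: 0.0352
gripper_force: 0.0
t 5.6 tip [ 0.6961 -0.0495  0.1948] rot [179.8  -0.7  11.5] F [ 3.5 -0.7  7.3] w 0.035 q6 89.5
shift [-0.0039  0.0008  0.1297] turn [ 0.1 -0.7  7.7]
```

View pics/top1c.png

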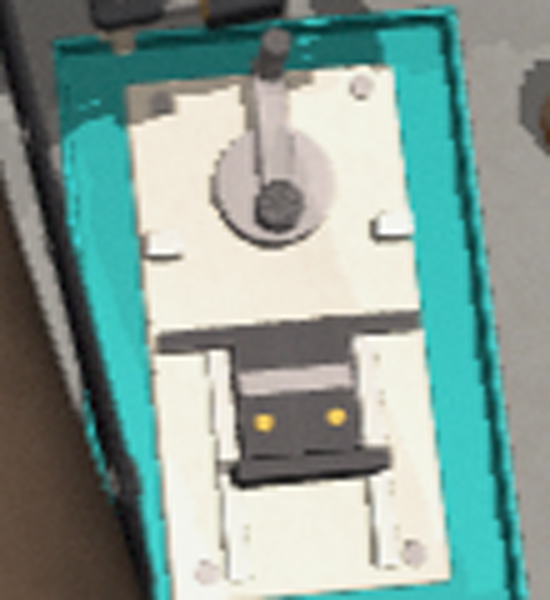

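The top view shows the post top at crop (276,38), so the lever points straight forward. The cross bar is still clear of the lugs.

```bash
python3 - <<'E'
from h import *
p=r.camera_params("top");q=w2b(cast(p,(245+276/5,125+38/5),.095))[0]-[.045,0];print("r",np.hypot(*q),"cam deg",180-np.degrees(np.arctan2(q[1],q[0])))
f=lambda u,v:cast(p,(245+u/5,125+v/5),.076)
print("plate rear",w2b(f(240,474)),w2b(f(388,457)));print("start over",b2w([-.135,0]))
E
X=$(python3 -c "from h import *;print(*b2w([-.135,0]))"); python3 go.py $X .15 3.8
```

```text
r 0.06988545728557172 cam deg 181.68729617474048
plate rear [[-0.08968405  0.03443499]] [[-0.08796808 -0.03610055]]
start over [ 0.44237327 -0.06769453]
t 5.6 tip [ 0.6961 -0.0495  0.1948] rot [179.8  -0.7  11.5] F [ 3.5 -0.7  7.3] w 0.035 q6 89.5
shift [-0.2507 -0.0325  0.0418] turn [ 0.1 -0.7  7.7]
```

```bash
python3 -m pendant '[[[-0.045,-0.006,0,0,0,2,-1],[-0.095,-0.012,0,0,0,4,-1],[-0.145,-0.018,0,0,0,6,-1],[-0.195,-0.025,0,0,0,8,-1],[-0.243,-0.032,0,0,0,8,-1]]]'>/dev/null; X=$(python3 -c "from h import *;print(*b2w([-.135,0]))"); python3 -m pendant '[[[0,0,0,0,0,0,-1],[0,0,0,0,0,0,-1]]]'>/dev/null;python3 go.py $X .045 3.8
```

```text
t 6.3 tip [ 0.4478 -0.0665  0.1854] rot [-180.    -0.2    3.5] F [0.8 0.6 0.6] w 0.0 q6 76.9
shift [-0.0054  0.0008  0.1403] turn [-0.  -0.2 -0.3]
```

```bash
python3 -m pendant '[[[-0.005,0.001,0.04,0,0,0,-1],[-0.005,0.001,0.08,0,0,0,-1],[-0.005,0.001,0.12,0,0,0,-1],[-0.005,0.001,0.138,0,0,0,-1],[-0.005,0.001,0.138,0,0,0,-1]]]'>/dev/null; X=$(python3 -c "from h import *;print(*b2w([-.1,0]))");python3 go.py $X .047 3.8; python3 - <<'E'
from h import *
im=r.capture("scene");crop(im,130,120,190,140,4,"pics/s2.png")
E
```

```text
t 6.8 tip [ 0.4424 -0.068   0.0433] rot [179.9   0.3   3.5] F [-0.3  0.6  0.1] w 0.0 q6 76.9
shift [ 0.0341 -0.0003 -0.0039] turn [ 0.1  0.3 -0.3]
```

View pics/s2.png

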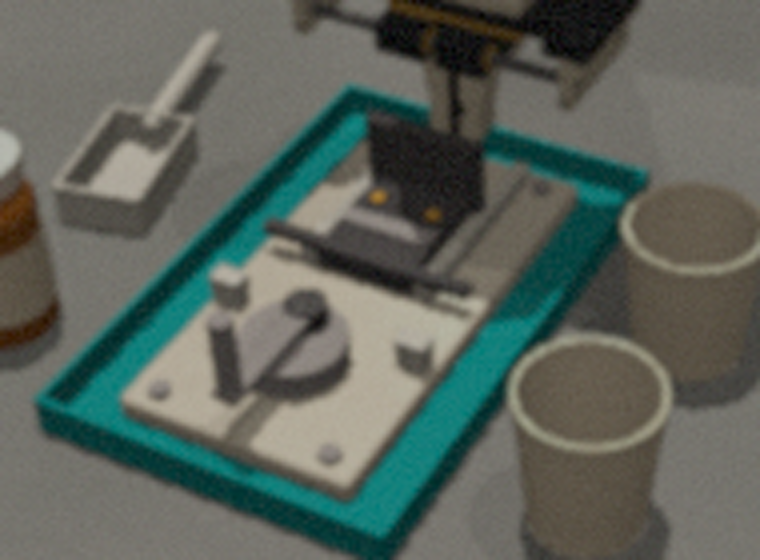

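The scene crop shows the closed fingers behind the plate at crop (460,100), clear of it. The lever points forward at (230,380), and the props are undisturbed. Now I'll approach and push.

```bash
python3 -m pendant '[[[0.012,0,-0.002,0,0,0,-1],[0.024,0,-0.002,0,0,0,-1],[0.032,0,-0.002,0,0,0,-1],[0.038,0,-0.002,0,0,0,-1],[0.043,0,-0.002,0,0,0,-1]]]'; python3 -m pendant '[[[0.004,0,0,0,0,0,-1],[0.008,0,0,0,0,0,-1],[0.012,0,0,0,0,0,-1],[0.015,0,0,0,0,0,-1],[0.018,0,0,0,0,0,-1]]]'; X=$(python3 -c "from h import *;print(*b2w([-.06,0]))");python3 go.py $X .045 3.8
```

```text
time_s: 7.35
tcp_pos: [0.4862, -0.065, 0.2258]
eef_rot: [-180.0, 0.0, 3.6]
contact_force: [-3.1, 0.4, 2.9]
gripper_width: 0.0005
gripper_force: 1.4
time_s: 7.85
tcp_pos: [0.504, -0.0638, 0.2256]
eef_rot: [180.0, 0.0, 3.6]
contact_force: [-2.9, -0.3, 2.4]
gripper_width: 0.0005
gripper_force: 1.4
t 7.85 tip [ 0.504  -0.0638  0.0475] rot [180.    0.    3.6] F [-2.9 -0.3  2.4] w 0.001 q6 78.7
shift [ 0.0132 -0.0003  0.0025] turn [ 0.   0.  -0.2]
```

```bash
for i in 1; do python3 -m pendant '[[[0.003,0,0,0,0,0,-1],[0.006,0,0,0,0,0,-1],[0.009,0,0,0,0,0,-1],[0.011,0,0,0,0,0,-1],[0.013,0,0,0,0,0,-1]]]' | grep -E "tcp|contact"; done; python3 -m pendant '[[[0.001,0,0,0,0,0,-1],[0.002,0,0,0,0,0,-1],[0.003,0,0,0,0,0,-1]]]'| grep -E "tcp|contact"
```

```text
tcp_pos: [0.5144, -0.0633, 0.225]
contact_force: [-17.9, 2.4, 13.2]
tcp_pos: [0.5152, -0.0635, 0.2246]
contact_force: [-25.0, 4.0, 18.0]
```

```bash
python3 - <<'E'
from h import *
p=r.camera_params("top");im=r.capture("top");crop(im,245,125,110,120,5,"pics/top2c.png")
E
```

```text
(no output)
```

View pics/top2c.png

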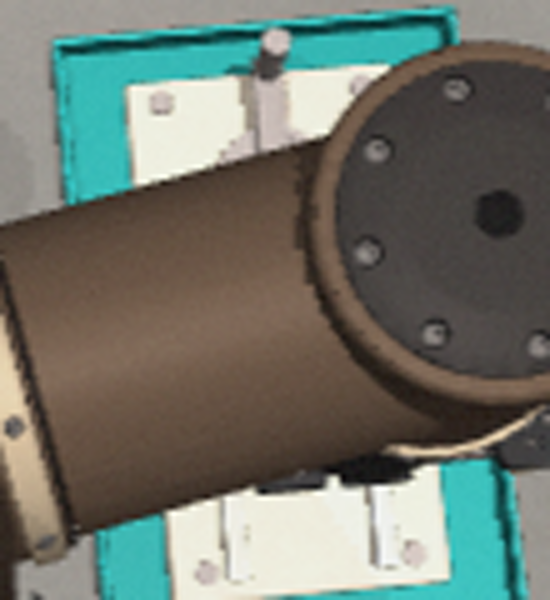

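The force rose sharply after about 36 mm of plate travel, which fits the lugs. The arm hides the bar in the top view, so I'll back off, lift clear and check.

```bash
python3 -m pendant '[[[-0.006,0,0,0,0,0,-1],[-0.02,0,0,0,0,0,-1],[-0.035,0,-0.03,0,0,0,-1],[-0.05,0,-0.08,0,0,0,-1],[-0.05,0,-0.13,0,0,0,-1]]]'| grep -E "tcp|contact"; python3 -m pendant '[[[-0.02,0.05,-0.03,0,0,0,-1],[-0.02,0.1,-0.06,0,0,0,-1],[-0.02,0.1,-0.06,0,0,0,-1]]]'| grep -E "tcp|contact"; python3 - <<'E'
from h import *
a=r.capture("scene");b=r.capture("top")
S=lambda i,x,y,w,h:cv2.resize(i[y:y+h,x:x+w,::-1],(400,h*400//w),interpolation=2)
A=S(a,140,140,140,120);B=S(b,200,110,200,150);H=max(len(A),len(B))
P=lambda i:cv2.copyMakeBorder(i,0,H-len(i),0,0,0)
cv2.imwrite("pics/fin.png",np.hstack([P(A),P(B)]))
E
```

```text
tcp_pos: [0.4679, -0.0662, 0.3544]
contact_force: [2.2, 1.3, -0.1]
tcp_pos: [0.4561, -0.1691, 0.417]
contact_force: [0.7, -0.1, -0.1]
```

View pics/fin.png

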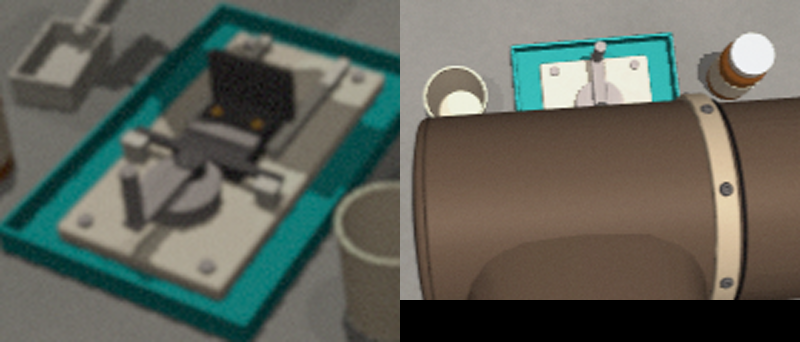

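The final view shows the cross bar ends on both lugs, at left-panel (135,143) and (268,187). The lever points straight forward, the props are in place and the gripper is clear, so I'll hand in.

```bash
python3 -c "
from plant import r
print(r.close_job())"
```

```text
the job is handed in; nothing more can be done
None
```

I turned the cam to its low point (about 3.17 rad), then pushed the slide home onto both stop lugs; the push reached about 25 N at the stops. I saw no sign that the cups, jar or scoop had moved, and handed the job in with the arm clear; no verdict came back.

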